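# Lock the heater box lid and reset its breaker

### The arm

A 7-joint arm with a two-finger parallel gripper is mounted at the origin on a cart in front of the work surface, level with it; the furniture and walls round the work are solid. World frame = base frame: x ahead of the robot, y to its left, z up, the work surface at z = 0. Lengths are in m, angles in rad, forces in N, time in s.
With the tool pointing down it reaches from about 0.375 to 0.925 m from the base axis. Payload 3.1 kg.
Tool frame: the origin (TCP) lies between the finger pads; the fingertips stand 19 mm ahead of it and the grasp point (between the pads) is the TCP; z points along the fingers, y is the line along which they close (so a half turn about z gives the same grasp; the last joint's range is limited). The gripper opens to 85 mm and grips with 20 to 120 N. Pads are 22 mm wide; open, the fingers measure 114 mm over their backs; the gripper's body (76 mm by 85 mm) begins 54 mm behind the grasp point. The pads swing forward as they close: fully open they stand 13 mm farther back than shut.
Start: joints at [-1.222, 0.383, 0.044, 1.598, -0.018, 1.161, -0.05], TCP at [0.281, 0.586, 0.25] pointing down, gripper open.
Joint ranges: [-2.61, 2.61], [-0.41, 2.15], [-1.48, 1.57], [0, 2.5], [-1.57, 4.71], [0.05, 1.97], [-2.85, 2.85]. Speed limits (rad/s): [2.79, 2.79, 3.14, 3.14, 3.14, 3.14, 3.14].

### API

Orientations are given as a unit quaternion [x, y, z, w].
In Python, from bench import move_ptp, movel, move_j, move_gripper, pause, inverse_kinematics, read_camera, camera_params, MotionError, sign_off, look_for, tip_of, read_time_s, read_qpos, read_joint_vel, read_effort, read_eef_pos, read_tcp_rot, read_ft_force, read_ft_torque, read_finger_gap, read_grasp_force gives the robot as it stands. Calls block until the motion is done:
- move_ptp(position, orientation): joint-space move of the TCP to a pose.
- movel(position, orientation=None, speed=0.15): straight line of the TCP; orientation=None keeps the orientation; speed is the mean speed in m/s.
- move_j(angles): joint-space move.
- move_gripper(opening, effort=None): finger opening in m; effort is the grip in N (None keeps the last); returns when the fingers have stopped.
- pause(seconds).
- inverse_kinematics(position, orientation): joint angles nearest the present ones, or None.
- read_camera(name): name is "scene" or "top" or "wrist"; returns the picture (384x512x3 uint8, red, green, blue); there is no depth.
- camera_params(name): a dict with "K" (3x3 intrinsics, pixels), "camera_from_world" (4x4, takes a point from world to camera coordinates). Camera axes: x right, y down, z forward; pixel columns grow to the right and rows downward; lengths in m; the calibration is good to about 2 mm. A picture is of the moment at which its call begins: read the wrist's pose just before it. camera_params takes no time and is no camera call; for the wrist camera it gives the pose at the moment of the call.
A pose or a line that the arm cannot do raises MotionError and nothing moves.
- sign_off(): hands the job in; it is judged then, once.
Trained networks look in the newest picture that a camera, given by its name, has taken for a name from the list of things; names that differ only in an ending like _2 or _b are one class to them, and where a whole thing is asked for, a point or a joint stands for the part that bears it (a point fixed in the world has none). Each returns a list of dicts, best first, with "confidence" (0 to 1); they miss things now and then, are a little off and sometimes report something else, mostly with a low value. They report only what shows in the picture. A call takes as long as a camera call. They do not tell look-alikes from the thing itself.
- look_for(camera, name): "at" ([column, row] in pixels, amid what is visible of it).
- tip_of(camera, name): "at" ([column, row] in pixels: a listed point, or the origin of a listed thing).
Readings, each from a call of its own:
- read_time_s(): time.
- read_qpos(): joint angles.
- read_joint_vel(): joint speeds.
- read_effort(): joint torques, N m.
- read_eef_pos(): TCP position.
- read_tcp_rot(): TCP orientation.
- read_ft_force(): force on the tool from outside, world axes, zero at the start.
- read_ft_torque(): the same for the moment, N m.
- read_finger_gap(): finger opening in m.
- read_grasp_force(): force on a finger pad.
Only numpy, scipy, OpenCV 4.12 (cv2) and the standard library are available. Lean on these libraries where they do the work, as an engineer would, in place of code of your own. Each camera call takes 0.05 s, during which the arm holds its last target. There are 200 camera calls.

### The job

The heater control box has just been serviced, and its hinged lid still stands ajar with the breaker tripped. Take the flat-blade screwdriver out of the tool rack, feel its blade into the slot of the lid's quarter-turn fastener and turn the fastener clockwise to its stop so that the lid is drawn fully down; only then push the breaker's reset button past its click so that it stays in. Leave the screwdriver hanging upright in its rack hole again, without disturbing the other screwdriver or the wash bottle.

Things in the scene. Friction and masses are not known exactly. Their poses are not given: they have to be found in the camera images.
- heater_box: Grey heater control box, 150 mm deep (x) by 190 mm wide (y), fixed. Origin at the centre of its underside; -x is its front. An aluminium lid (140 x 120 mm), hinged at the back, covers the left part of its top; the right-hand strip (y from -93 to -35 mm) is a deck 72 mm up with the reset button and, 62 mm behind that, a lens 6 mm high.
- lid (a joint): Opening angle of the lid about its hinge at the back of the box: about 0.028 rad while ajar (front edge 3.8 mm up, fastener 3.1 mm up), 0 when drawn fully down on its gasket. The fastener's cam idles over the first part of its turn, then draws the lid down; pushing on the lid does not close it; once locked it stays down.
- fastener_face (a point): Centre of the top face of the fastener's round steel head (24 mm across), in the lid's axes (x to the back, z up). One straight slot crosses the head's centre: 4.5 mm wide (mouth bevelled to 6.5 mm), 5 mm deep. The head is spring-loaded: pushed down it yields up to 6 mm, against 3 N at first and 0.8 N per mm more, then is solid; let go, it rises. This point does not follow that.
- lid_front (a point): Middle of the lid's upper front edge, in the lid's axes; the fastener's head is 25 mm behind it, its face 6 mm over the lid's top. The slot's angle is not measured: at the start it stands 40 to 87 degrees anticlockwise (seen from above) of where it ends. Turned clockwise (0.1 to 0.2 N m, play 8 degrees either way) it locks at a hard stop, the slot then lying along the lid's x, front to back.
- driver_grip (a point): Middle of the flat-blade screwdriver's black hexagonal handle: 26 mm across flats, 80 mm long (40 mm above and below this point); steel shaft 9 mm thick; 155 mm overall, 0.16 kg. z points up the shaft, x along the blade's width; two flats face +y and -y. The tip is 115 mm below. It hangs in a rack hole, resting on the handle's lower end, 75 mm above the tip.
- driver_tip (a point): Centre of the screwdriver's blade tip, with the same axes as driver_grip. The blade is 14 mm wide (x), 2.5 mm thick (y) and straight for 12 mm.
- reset_button (a joint): Travel of the breaker's white push button: 0 when tripped (13 mm proud of the deck), 8 mm (0.008) when reset (5 mm proud). Resistance rises from 3 N to a peak of about 8 N at 2 to 3 mm, then fades; beyond about 5.5 mm it snaps in by itself and stays. Let go earlier it springs out again.
- button_top (a point): Centre of the top of the reset button, 14 mm across; it moves down with the button. A dress nut 25 mm across and 3 mm high surrounds it on the deck.
- tool_rack: Dark steel bench rack, a bridge 58 mm deep (x) and 135 mm wide (y), fixed. Origin at the centre of its underside. Its flat top, 85 mm up and 6 mm thick, has two 18 mm holes at y = +40 mm and y = -40 mm (x = 0), open below; each holds one screwdriver, either way round.
- cross_mid (a point): Middle of the handle of the other screwdriver in the rack, to be left alone: round black handle 22 mm thick with a 26 mm collar at its lower end, 58 mm long, top 29 mm above this point; thin round shaft with a cross point.
- wash_bottle: Clear wash bottle with a bent spout, 188 mm high, 60 mm across, standing behind the box; origin at the centre of its foot.
Mind the look-alikes: they are no part of the job. Leave any green look-alike of the part that bears driver_grip alone.

How it is judged:
On the way, in this order (a step that is already met when the one before it is completed fails the run):
1. the fastener, turned with the screwdriver's blade in its slot, has drawn the lid fully down (value of joint lid below 0.005 rad and distance between driver_tip and fastener_face below 0.012 m), for 0.2 s.
2. the reset button has been pushed past its click (value of joint reset_button above 0.0065 m), for 0.2 s.
At the end, for the whole second after the job is handed in: The lid is drawn down (within 0.005 rad, 0.7 mm at its front edge), the reset button has stayed in (at least 6.5 mm of its 8 mm travel), and the flat-blade screwdriver hangs upright (within about 8 degrees) and still in a hole of the rack, its handle resting on the rack's top (value of joint lid below 0.005 rad and value of joint reset_button above 0.0065 m and x of driver_tip in the frame of tool_rack between -0.008 and 0.008 m and (y of driver_tip in the frame of tool_rack between 0.032 and 0.048 m or y of driver_tip in the frame of tool_rack between -0.048 and -0.032 m) and z of driver_tip in the frame of tool_rack between 0.005 and 0.014 m and angle between driver_tip's own z axis and vertical below 0.15 rad and linear speed of flat_driver below 0.02 m/s); the robot touches nothing.
It fails at once if the other screwdriver is taken out or pushed about (more than 20 mm) (distance of cross_mid from where it was at the start of the episode above 0.02 m).
It fails at once if the wash bottle is moved by more than 30 mm or knocked over (distance of wash_bottle from where it was at the start of the episode above 0.03 m or angle between wash_bottle's own z axis and vertical above 0.5 rad).
It also fails if it takes over 64 s, if anything falls off the work surface, if the arm or the gripper's body presses on something with over 40 N, if the wrist force passes 120 N, or if a joint passes its speed limit or range.

## Working session

There is one attempt and no reset: what is moved stays moved. The work goes in short steps, each a Python script; the robot and the scene stay as the last script left them, time stands still between calls to the robot, and variables do not carry over. Pictures are saved under pics/ and viewed, at most 10 in all, crops included, and the job is handed in when it is done.

```bash
mkdir -p pics; ls
cat > h.py <<'E'
import numpy as np, cv2
from bench import *
def save(cam,name):
    im=read_camera(cam); cv2.imwrite('pics/'+name,im[:,:,::-1]); return im
def onplane(P,uv,z):
    K=np.array(P['K']);T=np.array(P['camera_from_world']);R=T[:3,:3];c=-R.T@T[:3,3]
    d=R.T@np.linalg.inv(K)@np.array([uv[0],uv[1],1.]); return c+d*(z-c[2])/d[2]
def proj(P,X):
    p=np.array(P['K'])@(np.array(P['camera_from_world'])@np.r_[X,1.])[:3]; return p[:2]/p[2]
def tri(obs):
    A=np.zeros((3,3));b=np.zeros(3)
    for P,uv in obs:
        T=np.array(P['camera_from_world']);R=T[:3,:3];c=-R.T@T[:3,3]
        d=R.T@np.linalg.inv(np.array(P['K']))@np.array([uv[0],uv[1],1.]);d/=np.linalg.norm(d)
        M=np.eye(3)-np.outer(d,d);A+=M;b+=M@c
    return np.linalg.solve(A,b)
E
python3 - <<'E'
from h import *
a=save('top','top0.png');b=save('scene','scene0.png')
cv2.imwrite('pics/both.png',cv2.resize(np.vstack([a,b]),(448,672))[:,:,::-1]) if 0 else None
PT,PS=camera_params('top'),camera_params('scene')
for n in ['driver_grip','driver_tip','fastener_face','lid_front','button_top','tool_rack','heater_box','cross_mid','wash_bottle']:
    for c in ('top','scene'):
        print(n,c,[(np.round(d['at']).tolist(),round(d['confidence'],2)) for d in tip_of(c,n)[:4]])
for P in(PT,PS):
    T=np.array(P['camera_from_world']);print(np.round(-T[:3,:3].T@T[:3,3],3),np.round(T[2,:3],2),P['K'][0][0])
print(read_time_s(),read_tcp_rot())
E
```

```text
pics
driver_grip top [([186.0, 226.0], 0.7), ([206.0, 269.0], 0.52), ([149.0, 230.0], 0.51)]
driver_grip scene [([165.0, 189.0], 0.77), ([173.0, 140.0], 0.72), ([186.0, 156.0], 0.56)]
driver_tip top [([156.0, 234.0], 0.81), ([212.0, 271.0], 0.62)]
driver_tip scene [([173.0, 223.0], 0.93), ([179.0, 171.0], 0.88)]
fastener_face top [([310.0, 236.0], 0.97)]
fastener_face scene [([267.0, 257.0], 0.61)]
lid_front top [([311.0, 244.0], 0.77)]
lid_front scene [([257.0, 263.0], 0.96)]
button_top top [([344.0, 223.0], 0.55)]
button_top scene [([310.0, 277.0], 0.59)]
tool_rack top [([211.0, 239.0], 0.87)]
tool_rack scene [([197.0, 206.0], 0.8)]
heater_box top [([312.0, 218.0], 0.93)]
heater_box scene [([291.0, 270.0], 0.74), ([372.0, 233.0], 0.35)]
cross_mid top [([221.0, 238.0], 0.48)]
cross_mid scene [([201.0, 187.0], 0.53)]
wash_bottle top [([221.0, 236.0], 0.75), ([327.0, 145.0], 0.73)]
wash_bottle scene [([373.0, 233.0], 0.64), ([199.0, 203.0], 0.29)]
[0.425 0.213 0.961] [ 0.22  0.02 -0.98] 351.67856890009125
[ 0.276 -0.3    0.753] [ 0.37  0.58 -0.72] 401.50074504520785
1.0 [2.21508479e-01 9.75158445e-01 1.73152373e-05 6.58514582e-06]
```

View pics/top0.png

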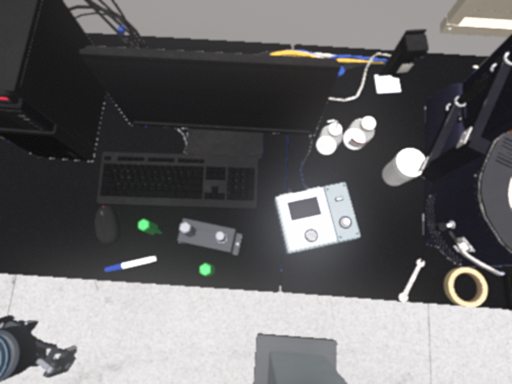

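View pics/scene0.png

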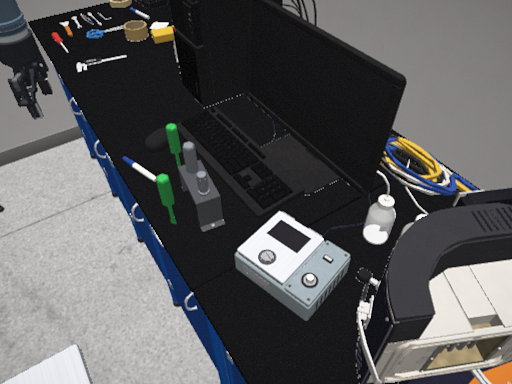

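Rack candidates for the flat-blade screwdriver: dark handles at top (187,230)/scene (189,155), and top (221,238)/scene (202,183). The green ones, scene (173,140) and (165,189), are look-alikes. The far handle at scene (189,155) looks taller, which fits an 80 mm handle. I'll confirm that with an enlarged crop.

Run:
```python
from h import *
a=cv2.imread('pics/scene0.png')[120:240,140:240]; b=cv2.imread('pics/top0.png')[200:290,130:260]
g=lambda x,w:cv2.resize(x,(w,int(x.shape[0]*w/x.shape[1])),interpolation=cv2.INTER_CUBIC)
a=g(a,390);b=g(b,400);H=max(a.shape[0],b.shape[0]);f=lambda x:cv2.convertScaleAbs(cv2.copyMakeBorder(x,0,H-x.shape[0],0,0,0),alpha=1.5,beta=20)
cv2.imwrite('pics/crop1.png',np.hstack([f(a),f(b)]))
PT,PS=camera_params('top'),camera_params('scene')
for n,t,s in [('fast',(310,236),(267,257)),('front',(311,244),(257,263)),('btn',(344,223),(310,277)),('box',(312,218),(291,270)),('rack',(211,239),(197,206)),('hA',(187,230),(189,155)),('hB',(221,238),(202,183))]:
    X=tri([(PT,t),(PS,s)]);print(n,X.round(3),proj(PT,X).round(),proj(PS,X).round())
```

```text
fast [0.532 0.076 0.076] [310. 235.] [266. 257.]
front [0.51  0.074 0.077] [311. 244.] [257. 263.]
btn [ 0.572 -0.008  0.079] [345. 222.] [308. 278.]
box [ 0.589  0.062 -0.002] [312. 218.] [291. 270.]
rack [0.506 0.335 0.004] [210. 241.] [199. 206.]
hA [0.517 0.375 0.136] [187. 229.] [188. 155.]
hB [0.506 0.295 0.117] [221. 237.] [201. 183.]
```

View pics/crop1.png

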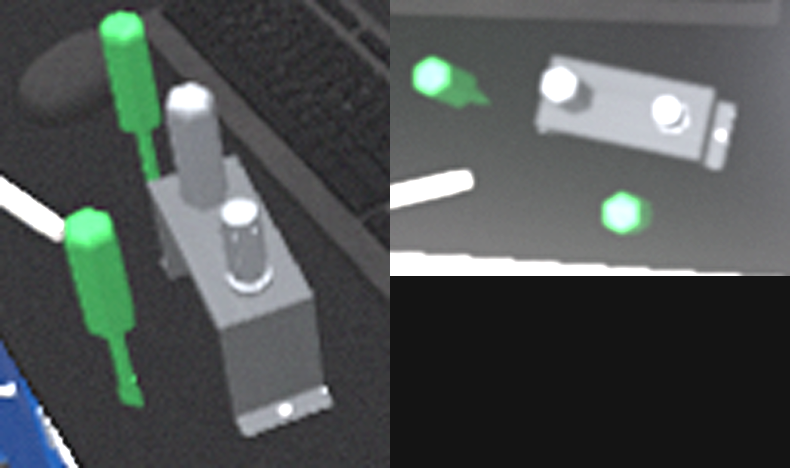

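The crop shows the far handle, scene (189,155)/top (187,230), is hexagonal and long, so it is the flat-blade driver. The near one has a round handle and a collar, so it is the cross driver. Next is a wrist-camera look from above the rack.

```bash
cat >> h.py <<'E'
def down(psi):  # tool z down, tool y axis at world angle psi(deg)
    a=np.radians((psi+90)/2); return [float(np.cos(a)),float(np.sin(a)),0.,0.]
def psi_now():
    q=read_tcp_rot(); return (2*np.degrees(np.arctan2(q[1],q[0]))-90)
E
python3 - <<'E'
from h import *
print(psi_now(), read_qpos())
for psi in range(-180,180,15):
    q=inverse_kinematics([0.517,0.375,0.13],down(psi)); r=inverse_kinematics([0.532,0.076,0.19],down(psi))
    print(psi,None if q is None else np.round(q,2),None if r is None else np.round(r,2))
E
```

```text
64.40470260414966 [-1.22180694  0.38287954  0.04391919  1.59787558 -0.01787488  1.16119377
 -0.04987143]
-180 [-0.56  0.49 -0.17  1.71  0.1   0.94  2.37] [ 0.78  0.55 -1.24  1.88  0.57  1.13  2.47]
-165 [-0.52  0.5  -0.22  1.71  0.13  0.95  2.61] [-1.26  0.66  1.39  1.97 -0.72  1.15 -2.46]
-150 [ 0.16  0.9  -1.25  1.68  0.9   1.25  2.37] [-1.26  0.66  1.39  1.97 -0.72  1.15 -2.2 ]
-135 [-1.56  1.03  1.37  1.76 -1.06  1.3  -2.28] [-1.26  0.66  1.39  1.97 -0.72  1.15 -1.94]
-120 [-1.56  1.03  1.37  1.76 -1.06  1.3  -2.02] [-1.26  0.66  1.39  1.97 -0.72  1.15 -1.68]
-105 [-1.17  0.56  0.62  1.74 -0.39  0.96 -2.23] [-0.84  0.28  0.71  1.95 -0.22  0.98 -1.85]
-90 [-1.14  0.55  0.58  1.74 -0.36  0.96 -1.99] [-0.84  0.28  0.72  1.95 -0.22  0.98 -1.59]
-75 [-1.1   0.54  0.53  1.74 -0.32  0.95 -1.75] [-0.81  0.28  0.68  1.95 -0.21  0.98 -1.34]
-60 [-1.07  0.53  0.48  1.74 -0.29  0.95 -1.51] [-0.77  0.27  0.64  1.95 -0.19  0.98 -1.09]
-45 [-1.04  0.52  0.45  1.74 -0.27  0.94 -1.27] [-0.76  0.27  0.62  1.95 -0.19  0.98 -0.84]
-30 [-1.01  0.51  0.41  1.74 -0.24  0.94 -1.03] [-0.76  0.27  0.62  1
[... 510 characters left out ...]
   0.93  0.43] [-0.62  0.25  0.46  1.95 -0.13  0.98  0.95]
75 [-0.79  0.49  0.12  1.73 -0.07  0.93  0.67] [-0.6   0.25  0.43  1.94 -0.12  0.98  1.2 ]
90 [-0.76  0.49  0.09  1.72 -0.05  0.93  0.92] [-0.57  0.25  0.4   1.94 -0.11  0.97  1.45]
105 [-0.73  0.49  0.05  1.72 -0.03  0.93  1.16] [-0.53  0.24  0.35  1.94 -0.1   0.97  1.7 ]
120 [-0.7   0.49  0.01  1.72 -0.    0.94  1.4 ] [-0.5   0.24  0.32  1.94 -0.09  0.97  1.96]
135 [-0.66  0.49 -0.04  1.72  0.02  0.94  1.65] [-0.48  0.24  0.29  1.94 -0.08  0.97  2.21]
150 [-0.63  0.49 -0.09  1.72  0.05  0.94  1.89] [-0.45  0.24  0.26  1.94 -0.07  0.97  2.46]
165 [-0.59  0.49 -0.13  1.71  0.07  0.94  2.13] [-0.42  0.24  0.22  1.94 -0.06  0.97  2.72]
```

Run:
```python
from h import *
move_ptp([0.50,0.36,0.31],down(80)); 
P=camera_params('wrist');save('wrist','w1.png')
T=np.array(P['camera_from_world']);print(np.round(-T[:3,:3].T@T[:3,3],3),T[:3,:3].round(2).tolist(),P['K'][0][0],read_time_s())
for n in ['driver_grip','driver_tip','cross_mid','tool_rack']:
    print(n,[(np.round(d['at'],1).tolist(),round(d['confidence'],2)) for d in tip_of('wrist',n)[:4]])
for X in ([0.517,0.375,0.171],[0.506,0.295,0.149]): print(proj(P,X))
```

```text
[0.418 0.376 0.432] [[0.17, 0.99, 0.0], [0.93, -0.16, 0.32], [0.31, -0.05, -0.95]] 292.3404487112407 2.2667
driver_grip [([295.0, 112.4], 0.84), ([267.1, 187.3], 0.82), ([316.2, 232.3], 0.72), ([81.7, 234.3], 0.7)]
driver_tip [([328.0, 159.0], 0.78), ([216.5, 76.9], 0.66)]
cross_mid [([196.9, 189.2], 0.92)]
tool_rack [([237.6, 162.8], 0.62)]
[269.37867518 200.91129203]
[189.61363579 196.04256137]
```

View pics/w1.png

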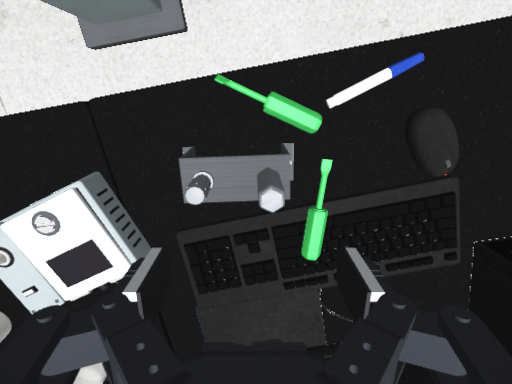

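The wrist view shows the driver's hex top at (272,197), the cross driver at (196,190), green look-alikes at (295,112) and (315,235), and the fastener at (46,223). I'll enlarge the hex top and the fastener slot.

Run:
```python
from h import *
im=cv2.imread('pics/w1.png')
g=lambda x:cv2.resize(x,(390,390),interpolation=cv2.INTER_CUBIC)
cv2.imwrite('pics/crop2.png',np.hstack([cv2.convertScaleAbs(g(im[160:225,240:305]),alpha=1.3),g(im[197:249,20:72])]))
P=camera_params('wrist')
for uv,z in [((328,159),0),((328,159),0.04),((313,255),.15),((216,77),0),((270,204),.171),((195,196),.149),((46,223),.08)]: print(uv,z,onplane(P,uv,z).round(3))
```

```text
(328, 159) 0 [0.531 0.471 0.   ]
(328, 159) 0.04 [0.521 0.462 0.04 ]
(313, 255) 0.15 [0.596 0.412 0.15 ]
(216, 77) 0 [0.39  0.329 0.   ]
(270, 204) 0.171 [0.521 0.375 0.171]
(195, 196) 0.149 [0.507 0.3   0.149]
(46, 223) 0.08 [0.532 0.079 0.08 ]
```

View pics/crop2.png

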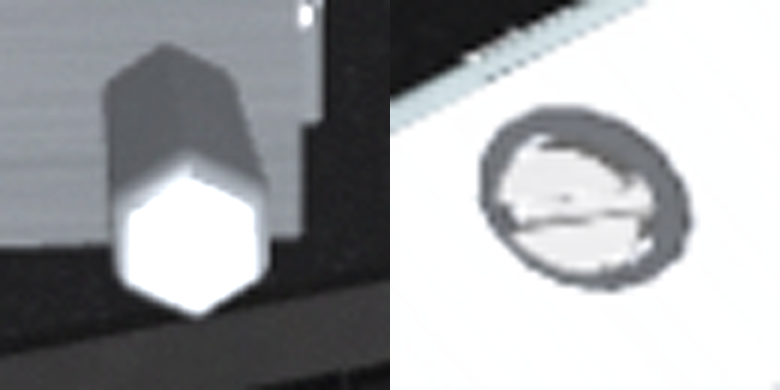

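Run:
```python
from h import *
PT,PS,P=[camera_params(c) for c in('top','scene','wrist')]
X=tri([(PT,(143.5,225)),(PS,(171.5,127)),(P,(312.5,256))]);print('greenB top',X.round(3),proj(PT,X).round(),proj(PS,X).round(),proj(P,X).round())
X=tri([(PT,(156,234)),(PS,(179,171)),(P,(328,159))]);print('greenB tip',X.round(3),proj(PT,X).round(),proj(PS,X).round(),proj(P,X).round())
v=[onplane(P,(240+a/6,160+b/6),.171)[:2] for a,b in[(188,170),(268,192),(266,268),(198,319),(120,280),(122,212)]]
c=np.mean(v,0);print(c.round(4))
an=[np.degrees(np.arctan2(*(x-c)[::-1])) for x in v];print(np.round(an),np.round([np.linalg.norm(x-c) for x in v],4),'vertex yaw mod60',[round(a%60,1) for a in an])
# slot direction (crop 7.5x)
s=[onplane(P,(20+(a-390)/7.5,197+b/7.5),.082) for a,b in[(515,225),(645,210)]];d=s[1]-s[0];print('slot',np.degrees(np.arctan2(d[1],d[0])),np.mean(s,0))
f=[onplane(P,(20+(a-390)/7.5,197+b/7.5),.082) for a,b in[(585,199)]];print(f)
X=tri([(PT,(187,229)),(PS,(189,146)),(P,(272.5,200.8))]);print('top of driver',X, proj(PT,X),proj(PS,X),proj(P,X))
```

```text
greenB top [0.516 0.418 0.226] [159. 223.] [174. 114.] [329. 216.]
greenB tip [0.519 0.474 0.009] [159. 232.] [179. 170.] [331. 152.]
[0.517  0.3773]
[ 176.  115.   58.   -6.  -70. -123.] [0.0119 0.0141 0.0125 0.0135 0.0134 0.0124] vertex yaw mod60 [np.float64(55.6), np.float64(55.5), np.float64(58.4), np.float64(54.3), np.float64(50.1), np.float64(57.2)]
slot 87.16921622955276 [0.53551651 0.07812121 0.082     ]
[array([0.53229945, 0.08039923, 0.082     ])]
top of driver [0.51894108 0.37383915 0.1619664 ] [185.797835   226.93085353] [187.94963082 146.35189249] [268.46636483 199.26320564]
```

Run:
```python
from h import *
move_gripper(0.055,80)
move_ptp([0.518,0.376,0.25],down(85))
movel([0.518,0.376,0.133],speed=0.12)
print(read_ft_force())
move_gripper(0.0,80)
print(read_finger_gap(),read_grasp_force(),read_ft_force(),read_ft_torque())
movel([0.518,0.376,0.26],speed=0.12)
print(read_finger_gap(),read_ft_force(),read_ft_torque(),read_time_s())
# aside: hover toward the box with the blade visible
move_ptp([0.50,0.076,0.27],down(0))
a=save('wrist','w2.png');P=camera_params('wrist');b=save('scene','s2.png');PS=camera_params('scene')
t=np.array([0.50,0.076,0.152])
u,v=proj(PS,t).astype(int);print('pred tip scene',u,v,'wrist',proj(P,t))
c=cv2.resize(b[max(v-50,0):v+30,u-40:u+40],(384,384),interpolation=cv2.INTER_CUBIC)
cv2.imwrite('pics/c3.png',np.hstack([a,c])[:,:,::-1][:, :896][:, 96:])
for n in ['fastener_face','lid_front','button_top','driver_tip','heater_box']:
    print(n,[(np.round(d['at'],1).tolist(),round(d['confidence'],2)) for d in tip_of('wrist',n)[:3]],[(np.round(d['at'],1).tolist(),round(d['confidence'],2)) for d in tip_of('scene',n)[:3]])
print(read_time_s())
```

```text
[ 0.01855998 -0.06620639 -0.39997243]
0.025307507921365664 78.80412535741925 [-0.34979918  0.18544485  2.81580072] [ 0.03211717 -0.04112221 -0.04148646]
0.024992575645990153 [-0.16013093  0.60090518 -1.11056116] [-0.04496877 -0.03207182  0.00625681] 5.9417
pred tip scene 251 242 wrist [252.68078891 194.93671272]
fastener_face [([278.8, 171.8], 0.82)] [([267.1, 255.3], 0.57), ([259.7, 266.0], 0.2)]
lid_front [([265.8, 179.9], 0.63)] [([256.9, 264.9], 0.56), ([291.6, 269.4], 0.44), ([269.6, 253.8], 0.29)]
button_top [([316.8, 246.2], 0.43)] [([310.1, 275.8], 0.39), ([267.8, 256.2], 0.32)]
driver_tip [([253.7, 190.2], 0.77)] [([154.2, 222.4], 0.77), ([255.3, 243.6], 0.63)]
heater_box [] []
7.6917
```

View pics/c3.png

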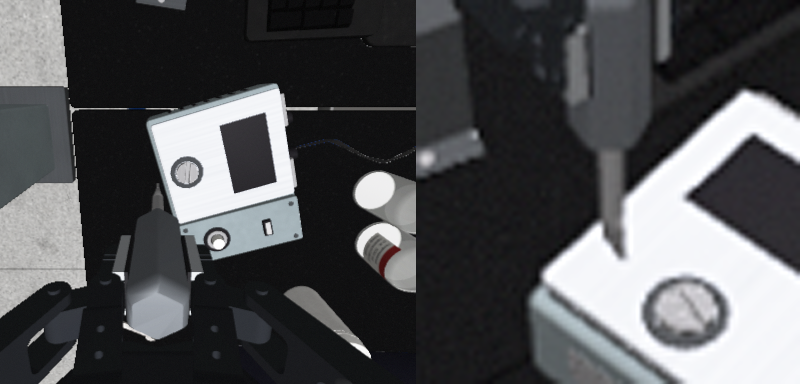

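The blade shows in both views: wrist tip at about (253,184) and scene (252,244). Its lower edge runs along −y, which is tool x, as assumed. The fastener is at wrist (283,172) with its slot nearly vertical in the picture. I'll zoom in to get the tip relative to the slot.

Run:
```python
from h import *
a=cv2.imread('pics/w2.png')[145:215,240:310];b=cv2.imread('pics/s2.png')[220:276,233:289]
g=lambda x:cv2.convertScaleAbs(cv2.resize(x,(400,400),interpolation=cv2.INTER_CUBIC),alpha=.85)
cv2.imwrite('pics/c4.png',np.hstack([g(a),g(b)]))
```

```text
(no output)
```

View pics/c4.png

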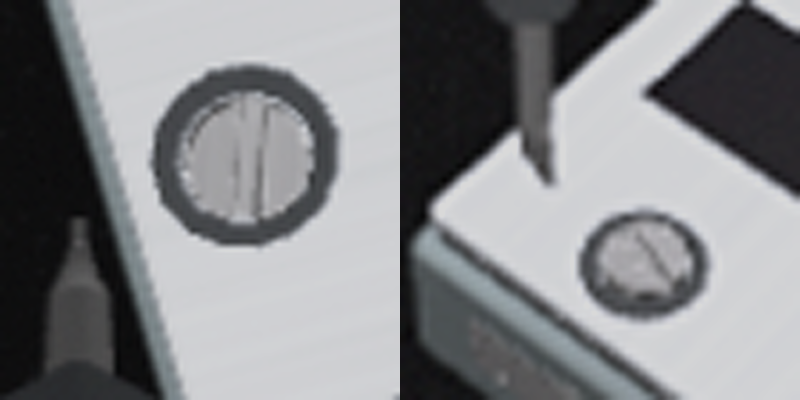

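Run:
```python
from h import *
P=camera_params('wrist');PS=camera_params('scene')
w=lambda a,b:(240+a/5.714,145+b/5.714); s=lambda a,b:(233+(a-400)/7.143,220+b/7.143)
def t(n,p,q):
    X=tri([(P,p),(PS,q)]);print(n,X.round(4),(proj(P,X)-p).round(1),(proj(PS,X)-q).round(1));return X
c=t('tip+y corner',w(79,218),s(523,158))
f=t('fastener',w(246.5,158.5),s(645,263))
print('fast z=.081 wrist',onplane(P,w(246.5,158.5),.081),'scene',onplane(PS,s(645,263),.081))
L=lambda p,q,z:(lambda d:np.degrees(np.arctan2(d[1],d[0])))(onplane(P,p,z)-onplane(P,q,z))
print('slot',L(w(256,95),w(248,222),.081),L(w(268,100),w(260,220),.081),L(w(243,100),w(237,215),.081))
print('lid front edge',L(w(80,0),w(185,400),.076))
print('deck edge',L((395,197),(277,222),.072), 'tip wrist at z .152',onplane(P,w(79,218),.152),read_eef_pos(),psi_now())
```

```text
tip+y corner [0.5008 0.0823 0.1439] [-0. -0.] [ 0. -0.]
fastener [0.5337 0.0741 0.0786] [0.3 0.1] [-0.2  0.1]
fast z=.081 wrist [0.53315509 0.0749048  0.081     ] scene [0.53311297 0.07271834 0.081     ]
slot 88.42582275697895 88.35441486976343 88.89355281139487
lid front edge 104.71058357470268
deck edge 13.115467237968465 tip wrist at z .152 [0.50074297 0.0847639  0.152     ] [0.50001497 0.07602725 0.26998944] 0.0032222086448427945
```

Box yaw is about 14°, the slot stands at about 88.5°, and the tip is nearly straight below the TCP. Next I lower the blade by feel.

Run:
```python
from h import *
x,y,psi=0.5326,0.0742,-1.5
move_ptp([x,y,0.222],down(psi)); pause(.15)
f0=np.array(read_ft_force());t0=np.array(read_ft_torque());print(f0.round(2),t0.round(3))
z=0.207; movel([x,y,z],speed=.06)
for i in range(24):
    f=np.array(read_ft_force())-f0; t=np.array(read_ft_torque())-t0
    print(round(z,4),round(read_eef_pos()[2],4),f.round(2),t.round(3))
    if f[2]>4.2: break
    z-=.001; movel([x,y,z],speed=.03)
print(read_time_s())
```

```text
[-0.29 -0.11 -1.16] [0.013 0.057 0.028]
0.207 0.2066 [ 1.37 -0.34 -0.79] [-0.043 -0.066 -0.098]
0.206 0.206 [ 0.2  -0.77 -0.29] [-0.031 -0.069  0.042]
0.205 0.205 [-0.48  0.42 -0.71] [ 0.013 -0.022 -0.057]
0.204 0.2039 [-0.23  0.22 -0.99] [ 0.008 -0.024 -0.07 ]
0.203 0.2029 [ 0.46 -0.51 -0.06] [-0.02  -0.09  -0.039]
0.202 0.2022 [-0.11  0.46  0.65] [-0.019 -0.011 -0.066]
0.201 0.2014 [-0.04 -0.33  4.35] [-0.063  0.122  0.033]
10.0833
```

Run:
```python
from h import *
y,psi=0.0742,-1.5
f0=np.array([-.29,-.11,-1.4]);
z=0.1995
for dx in [0,1,2,3,1.5,0,-1,-2,-3]:
    movel([.5326+dx/1000,y,z],speed=.03)
    F=np.mean([read_ft_force() for _ in range(1)],0)-f0
    print(dx,read_eef_pos().round(4) if hasattr(read_eef_pos(),'round') else read_eef_pos(),F.round(2))
    if abs(F[0])>7: break
print(read_time_s())
```

```text
0 [0.5328 0.0742 0.1998] [-0.43  0.04  4.57]
1 [0.5332 0.0742 0.1994] [-2.38 -0.51  4.79]
2 [0.534  0.0742 0.1992] [-2.24 -1.09  4.58]
3 [0.5344 0.0742 0.199 ] [-3.99  0.62  5.73]
1.5 [0.534  0.0742 0.1995] [-3.11  0.32  4.91]
0 [0.5335 0.0742 0.2   ] [-1.93 -0.6   4.08]
-1 [0.5331 0.0742 0.2002] [0.01 0.04 3.67]
-2 [0.5323 0.0743 0.2003] [4.32 0.35 3.73]
-3 [0.5308 0.0743 0.2001] [4.51 0.06 3.8 ]
12.3333
```

Run:
```python
from h import *
def rd(n=8):
    F=[];T=[]
    for _ in range(n): F.append(read_ft_force());T.append(read_ft_torque());pause(.01)
    return np.mean(F,0),np.mean(T,0)
x,y,z=.5326,.0742,.1995
movel([x,y,z],down(-1.5),speed=.03)
for p in [-1.5,-6,-11,-16,-21,-26]:
    if p!=-1.5: movel([x,y,z],down(p),speed=.03)
    F,T=rd(); print(p,round(psi_now(),1),np.round(read_eef_pos(),4),F.round(2),T.round(3))
print(read_time_s(),read_finger_gap())
```

```text
-1.5 -1.5 [0.5318 0.0742 0.1991] [0.58 0.33 3.5 ] [ 0.048 -0.242  0.006]
-6 -5.9 [0.5321 0.0742 0.1993] [0.76 0.3  3.43] [ 0.018 -0.18   0.019]
-11 -10.9 [0.5325 0.0741 0.1995] [ 0.96 -0.61  3.05] [-0.057 -0.292  0.009]
-16 -15.8 [0.5326 0.0741 0.1995] [ 0.91 -0.21  3.03] [-0.102 -0.296  0.013]
-21 -20.8 [0.5325 0.0741 0.1994] [ 0.94 -0.31  3.16] [-0.116 -0.249  0.024]
-26 -25.8 [0.5324 0.0742 0.1994] [ 0.76 -0.5   3.26] [-0.135 -0.154  0.035]
14.2333 0.025018182426250056
```

Run:
```python
from h import *
PS=camera_params('scene');c=np.array([.5008,.076,.150])
for a in(90,30,-30,60,0):
    d=.007*np.array([np.cos(np.radians(a)),np.sin(np.radians(a)),0]);print(a,(proj(PS,c-d)-proj(PS,c+d)).round(1))
a=save('wrist','w5.png')[130:210,225:305];P=camera_params('wrist')
b=save('scene','s5.png')[220:280,235:295]
g=lambda x:cv2.convertScaleAbs(cv2.resize(x,(400,400),interpolation=cv2.INTER_CUBIC),alpha=.85)
cv2.imwrite('pics/c5.png',np.hstack([g(a),g(b)])[:,:,::-1])
t=np.array([.5326,.0742,.0815]);print(proj(P,t),proj(PS,t))
```

```text
90 [4.1 5.2]
30 [-3.5  5.6]
-30 [-7.6  0.4]
60 [0.3 6.2]
0 [-6.4  3.4]
[253.55130358 192.69026118] [266.66993622 256.27412547]
```

View pics/c5.png

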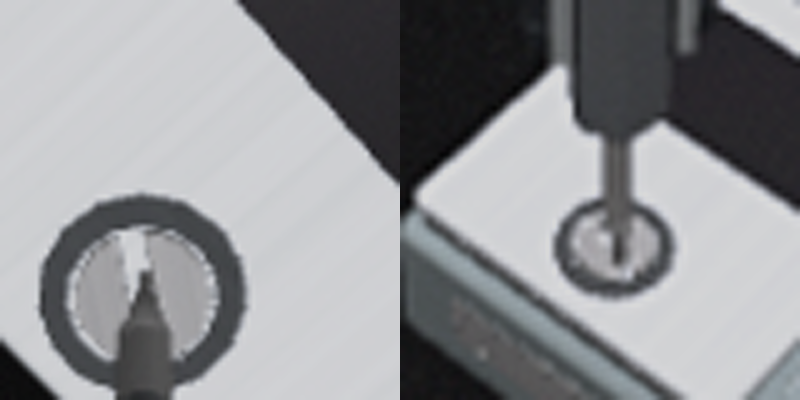

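The wrist view shows the slot lined up with the blade after the 25° turn (slot at (251,180) running into the blade at (254,188)). So the blade is seated and the head has followed. I'll keep turning clockwise to the stop.

Run:
```python
from h import *
def rd(n=5):
    F=[];T=[]
    for _ in range(n): F.append(read_ft_force());T.append(read_ft_torque());pause(.01)
    return np.mean(F,0),np.mean(T,0)
x,y=.5326,.0742
for p in [-34,-42,-50,-58,-66,-72,-78,-82,-86,-90,-94,-98]:
    z=max(.1995-.003*(-26-p)/50,.1960)
    movel([x,y,z],down(p),speed=.03)
    F,T=rd(); print(p,round(psi_now(),1),np.round(read_eef_pos(),4),F.round(2),T.round(3),round(read_finger_gap(),4))
    if abs(T[2])>.7 : break
print(read_time_s())
```

```text
-34 -33.8 [0.5323 0.0742 0.199 ] [-0.48 -0.56  3.62] [-0.097  0.029  0.024] 0.0248
-42 -41.8 [0.5323 0.0743 0.1985] [-0.37 -0.34  4.16] [-0.075  0.219  0.023] 0.0249
-50 -49.8 [0.5323 0.0743 0.198 ] [-0.53  0.1   4.12] [-0.025  0.303  0.098] 0.025
-58 -57.8 [0.5322 0.0744 0.1975] [-1.52  0.36  4.03] [0.079 0.464 0.078] 0.0252
-66 -65.8 [0.5322 0.0745 0.1969] [-1.77  0.44  3.96] [0.182 0.609 0.104] 0.0253
-72 -71.8 [0.5322 0.0745 0.1966] [-2.41  1.22  3.65] [0.296 0.721 0.12 ] 0.0252
-78 -77.8 [0.5322 0.0745 0.1962] [-2.85  1.23  4.05] [0.43  0.883 0.106] 0.0251
-82 -81.8 [0.5322 0.0746 0.196 ] [-3.26  1.47  4.14] [0.561 0.995 0.131] 0.025
-86 -85.8 [0.5322 0.0745 0.1959] [-3.47  2.23  3.95] [0.728 1.105 0.111] 0.0251
-90 -89.8 [0.5322 0.0745 0.1958] [-3.95  2.56  3.95] [0.819 1.206 0.119] 0.025
-94 -93.8 [0.5323 0.0745 0.1959] [-3.77  2.3   3.53] [0.894 1.27  0.224] 0.0251
-98 -97.8 [0.5326 0.0745 0.196 ] [-3.78  2.99  3.86] [0.952 1.225 0.269] 0.0252
18.0583
```

Run:
```python
from h import *
def rd(n=5):
    F=[];T=[]
    for _ in range(n): F.append(read_ft_force());T.append(read_ft_torque());pause(.01)
    return np.mean(F,0),np.mean(T,0)
x,y,z=.5326,.0742,.1960
for p in [-101,-104,-107,-110]:
    movel([x,y,z],down(p),speed=.03)
    F,T=rd(); print(p,round(psi_now(),1),np.round(read_eef_pos(),4),F.round(2),T.round(3),round(read_finger_gap(),4))
    if abs(T[2])>.6 : break
save('scene','s6.png'); a=save('wrist','w6.png')
b=cv2.imread('pics/s6.png')[200:320,215:335];o=cv2.imread('pics/s2.png')[200:320,215:335]
g=lambda x:cv2.resize(x,(400,400),interpolation=cv2.INTER_CUBIC)
cv2.imwrite('pics/c6.png',np.hstack([g(o),g(b)]))
print(read_time_s())
```

```text
-101 -100.9 [0.5326 0.0744 0.196 ] [-3.37  3.29  3.35] [1.007 1.197 0.358] 0.0252
-104 -103.9 [0.5327 0.0744 0.196 ] [-3.8   2.88  4.11] [1.017 1.171 0.427] 0.0254
-107 -106.9 [0.5327 0.0743 0.196 ] [-3.55  3.17  3.5 ] [1.048 1.16  0.557] 0.0253
-110 -109.9 [0.5327 0.0743 0.196 ] [-3.11  2.94  3.78] [1.017 1.126 0.604] 0.025
19.325
```

View pics/c6.png

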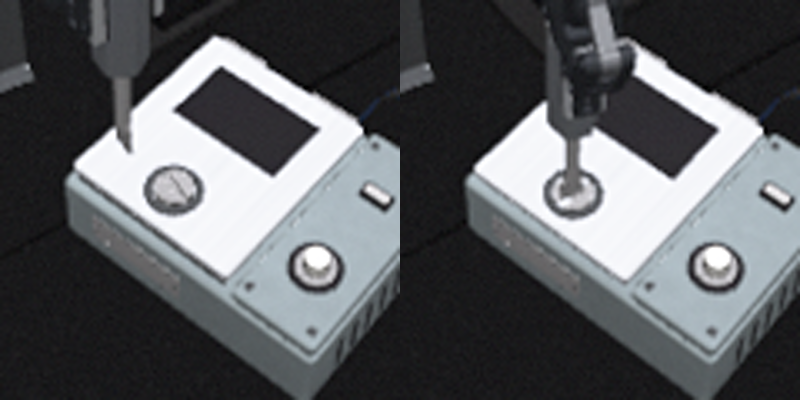

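The lid's front gap has closed (at crop (230,280)) and the torque shows a hard stop. The button is at scene (310,276). I'll back the blade out, then find and press the button with the blade.

Run:
```python
from h import *
x,y=.5326,.0742
movel([x,y,.196],down(-98),speed=.03)
movel([x,y,.25],speed=.08)
print('f',read_ft_force())
move_ptp([.53,.02,.25],down(-90))
w=read_camera('wrist');P=camera_params('wrist');d=tip_of('wrist','button_top');PS,PT=camera_params('scene'),camera_params('top')
print(d, onplane(PS,(310.4,276.5),.085),onplane(PT,(345,222.5),.085))
for e in d[:2]: print(onplane(P,e['at'],.085),tri([(P,e['at']),(PS,(310.4,276.5))]))
d=tip_of('wrist','driver_tip');print(d[:2])
for e in d[:2]: print(onplane(P,e['at'],.25-.122))
g=cv2.cvtColor(w,cv2.COLOR_RGB2GRAY);cv2.imwrite('pics/w7.png',w[:,:,::-1])
print(read_time_s())
```

```text
f [-0.78011624  0.31869354 -2.56396979]
[{'at': [281.3, 133.6], 'confidence': 0.53}] [ 0.57489092 -0.01139099  0.085     ] [ 0.56892414 -0.00747449  0.085     ]
[ 0.57356838 -0.007329    0.085     ] [ 0.57458616 -0.0089783   0.08279824]
[{'at': [251.7, 190.5], 'confidence': 0.82}, {'at': [36.5, 257.5], 'confidence': 0.66}]
[0.52985179 0.02132824 0.128     ]
[0.46287411 0.22675305 0.128     ]
20.9917
```

Run:
```python
from h import *
x,y=.573,-.0095
move_ptp([x,y,.225],down(-90)); pause(.2)
f0=read_ft_force()[2]
z=.216;zc=None
while z>.180:
    movel([x,y,z],speed=.03); F=np.array(read_ft_force()); f=F[2]-f0
    print(round(z,4),round(read_eef_pos()[2],4),round(f,2),F[:2].round(1))
    if zc is None and f>2: zc=z
    if f>14 or (zc and z<zc-.0085): break
    z-=.001
print(read_time_s())
```

```text
0.216 0.2157 -0.74 [-0.9 -0.9]
0.215 0.215 -1.36 [ 0.6 -0.1]
0.214 0.2139 -0.74 [ 0.6 -0.4]
0.213 0.2129 0.21 [-0.3  1. ]
0.212 0.2119 -0.67 [0.1 0.1]
0.211 0.2109 0.37 [-0.5 -0.1]
0.21 0.2099 -0.37 [0.3 0.3]
0.209 0.2092 -0.49 [ 0.1 -0.1]
0.208 0.2086 4.13 [-0.7  1. ]
0.207 0.2077 6.53 [-1.6  0. ]
0.206 0.2068 6.92 [-0.5  0. ]
0.205 0.2057 6.51 [-1.5  0.2]
0.204 0.2035 -0.31 [-0.5 -0.4]
0.203 0.2021 -0.04 [0.1 0.2]
0.202 0.2017 -0.37 [0.2 0.5]
0.201 0.2011 0.28 [ 0.4 -0.7]
0.2 0.2009 4.92 [-1.   0.6]
0.199 0.2008 10.67 [-2.5  0.5]
26.2333
```

The button clicked: about 7 N at the peak, then force gone, then solid at the bottom. Now I take the driver back, reversing the original pick path.

Run:
```python
from h import *
movel([.573,-.0095,.31],speed=.15)
move_ptp([.518,.376,.31],down(85))
pause(.2);f0=np.array(read_ft_force())
read_camera('wrist');P=camera_params('wrist');d=tip_of('wrist','driver_tip')
for e in d[:3]: print(e,onplane(P,e['at'],.31-.123))
print(psi_now(),read_eef_pos(),read_time_s())
movel([.518,.376,.218],speed=.12)
z=.218
while z>.1335:
    z=max(z-(.002 if z>.19 else .004),.1335); movel([.518,.376,z],speed=.06); F=np.array(read_ft_force())-f0
    if abs(F).max()>3: print(round(z,4),F.round(2))
    if abs(F).max()>7: break
print(z,read_eef_pos(),F.round(2),read_time_s())
```

```text
{'at': [254.3, 191.6], 'confidence': 0.76} [0.51997866 0.37692101 0.187     ]
{'at': [213.7, 57.8], 'confidence': 0.74} [0.40910127 0.35534472 0.187     ]
{'at': [315.6, 153.6], 'confidence': 0.58} [0.49063174 0.43175707 0.187     ]
84.95365559860738 [0.51824136 0.37561666 0.31007741] 29.425
0.1335 [0.5  0.04 4.43]
0.1335 [0.51833248 0.37626075 0.134158  ] [0.5  0.04 4.43] 37.5917
```

Run:
```python
from h import *
move_gripper(.05); movel([.518,.376,.27],speed=.12); move_ptp([.45,.40,.34],down(85)); pause(.3)
im=save('scene','s8.png');top=save('top','t8.png')
c=lambda p,r,k:cv2.resize(cv2.imread('pics/'+p)[r[0]:r[1],r[2]:r[3]],(390,390),interpolation=cv2.INTER_CUBIC)
cv2.imwrite('pics/c8.png',np.hstack([c('s8.png',(125,235,140,250),0),c('s8.png',(205,315,240,350),0)]))
for n in('driver_grip','button_top','cross_mid'): print(n,[(np.round(d['at']).tolist(),round(d['confidence'],2)) for d in tip_of('scene',n)[:4]])
print(read_time_s())
```

```text
driver_grip [([188.0, 157.0], 0.64), ([224.0, 159.0], 0.64), ([166.0, 187.0], 0.63)]
button_top [([310.0, 281.0], 0.35)]
cross_mid [([201.0, 184.0], 0.65)]
40.275
```

View pics/c8.png

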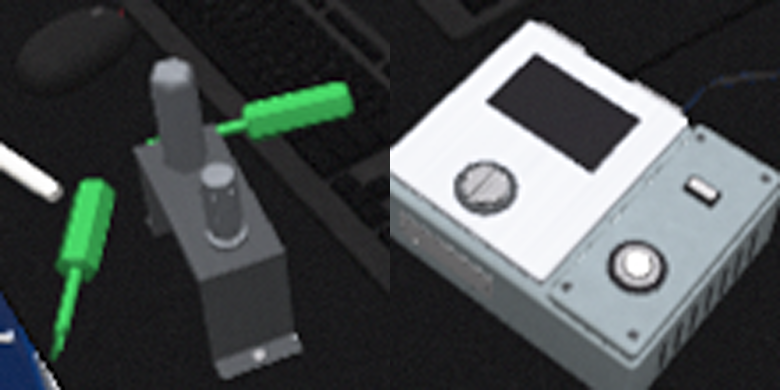

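The flat driver hangs upright in its hole (crop (175,115)), the cross driver hasn't moved, the lid is down and the button is in (crop (637,265)). The green look-alikes lie on the bench, as they already did in the first wrist picture before I touched anything.

```bash
python3 -c "
from bench import *
print(sign_off(),read_time_s())"
```

```text
the job is handed in; nothing more can be done
the job is handed in; nothing more can be done
```

I handed the job in at about 40 s: the fastener is turned to its stop with the lid drawn down, the reset button is clicked in, and the screwdriver hangs upright in its rack hole again; sign-off gave no verdict, so I have only the final camera check to go on.

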